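Clear, seat and close a vehicle relay box

ROBOT

A 6-joint arm with a two-finger parallel gripper is mounted at the origin on the work surface. World frame = base frame: x ahead of the robot, y to its left, z up, the work surface at z = 0. Lengths are in m, angles in rad, forces in N, time in s.
With the tool pointing down it reaches from about 0.275 to 1 m from the base axis. Payload 8.4 kg.
Tool frame: the origin (TCP) lies at the very end of the fingers, on their centre line; the grasp point (between the pads) lies 19 mm behind it (tcp_to_grasp is the distance from the TCP to the grasp point, in m); z points along the fingers, y is the line along which they close (so a half turn about z gives the same grasp; the last joint's range is limited). The gripper opens to 85 mm and grips with 20 to 120 N. Pads are 22 mm wide; open, the fingers measure 114 mm over their backs; the gripper's body (76 mm by 85 mm) begins 54 mm behind the grasp point. The pads swing forward as they close: fully open they stand 13 mm farther back than shut.
Start: joints at [-1.278, 0.353, 1.633, -0, 1.155, -0.002], TCP at [0.182, -0.598, 0.231] pointing down, gripper open.
Joint ranges: [-2.63, 2.63], [-0.92, 2.1], [0.06, 2.66], [-1.3, 4.44], [0, 2.69], [-3.02, 3.02]. Speed limits (rad/s): [2.22, 2.22, 2.79, 3.14, 3.14, 3.14].

INTERFACE

Orientations are given as a unit quaternion [w, x, y, z].
In Python, from rig import * gives the robot as it stands. The module is installed in compiled form; this text tells all that it offers.
- The arm moves only by the tool move_arm, never from a script. Its argument "deltas" is a list of rows, each a list of 5 numbers: the finger opening in mm, from 0 to 85.4, then the shift along the world's x, y, z in mm, then the turn about the world's z in rad. In form: [[hand, dx, dy, dz, twist], ...]. A call has 1 to 10 rows; each row is the pose to reach, as a shift and turn from the pose commanded when the call began; what a row does not reach only later rows make up. A row lasts 1/12 s, in which the tool goes at most 41.7 mm and 7.16 degrees, less where a joint would pass 70% of its speed; a pose out of reach is approached as far as the arm can. A call with a gripper value outside its range is refused whole. The fingers move at their own pace and stop on an object; "newtons" is the grip in N (left out, the last holds). Time passes only in rows, so rows that repeat a pose let the fingers close. It gives the time, the measured TCP pose, the force, the opening and the grip force at its end, in the units of the state.
- read_state(): the state, without advancing time (a new reading comes with each control period).
- capture(name): name is "side" or "top" or "wrist"; returns the picture (400x640x3 uint8, blue, green, red); there is no depth.
- camera_info(name): a dict with "mtx" (3x3 intrinsics, pixels), "dist_coeffs" ([k1, k2, p1, p2, k3] as OpenCV has them; the pictures are not rectified), "cam_to_world" (4x4, takes a point from camera to world coordinates). Camera axes: x right, y down, z forward; pixel columns grow to the right and rows downward; lengths in m; the calibration is good to about 2 mm. A picture is of the moment at which its call begins: read the wrist's pose just before it. camera_info takes no time and is no camera call; for the wrist camera it gives the pose at the moment of the call.
- finish_job(): hands the job in; it is judged then, once.
The state is a dict: "t": time; "q": joint angles; "dq": joint speeds; "effort": joint torques, N m; "tcp_pos": TCP position; "tcp_rot": TCP orientation; "contact_force": force on the tool from outside, world axes, zero at the start; "torque": the same for the moment, N m; "finger_gap": opening from 0.0 (shut) to 1.0 (fully open); "grip_force": force on a finger pad.
Only numpy, scipy, OpenCV 4.12 (cv2) and the standard library are available. Lean on these libraries where they do the work, as an engineer would, in place of code of your own. Each camera call takes 0.05 s, during which the arm holds its last target. There are 200 camera calls.

TASK

Loose brass clippings lie on the sealing face of this vehicle relay box: sweep all four into the cardboard tray at its far end with the orange scraper, never touching them with the gripper itself, and stand the scraper back upright on its blue mat. Then press every relay down fully home in its socket, and after that swing the cover down and, once it is down, press its red lock until the lock is in and the cover is fully shut. Leave the ignition coil, the connector plugs and the screwdriver where they lie.

Things in the scene. Friction and masses are not known exactly. Their poses are not given: they have to be found in the camera images.
- relaybox: Relay box, fixed. Origin: centre of its underside; x to its far (tray) end, y to the hinge side. Black base 180 x 160 x 55, on it a grey flange 220 (x) x 190 (y) x 10, top (sealing face) at z = 65. Clippings lie on its strip y = -93 to -30, x = -110 to 110, open at both ends, between a 4 mm wide outer lip (top z = 72) and the black relay carrier (top z = 77). Fixed fuses behind, tops z = 89.
- relay0 (a joint): How far the near relay stands proud of its socket, m: 0 = fully home, up to 0.009 = proud; it may already be home or nearly so. Counts as home below 0.0015. It slides straight down, resists with about 7 N of friction, then stops hard at 0; it stays where it is left.
- relay1 (a joint): The same for the middle relay.
- relay2 (a joint): The same for the far relay (always at least 4 mm proud at the start).
- relay0_top (a point): Centre of the top of the near relay: black cube 28 x 28 x 26 high with a white square on top; at box x = -60, y = -10. Its top lies at box z = 103 when home and as much higher as it stands proud; brass blades show below a proud relay.
- relay1_top (a point): Centre of the top of the middle relay, same kind, at box x = 0, y = -10.
- relay2_top (a point): Centre of the top of the far relay, same kind, at box x = 60, y = -10.
- cover (a joint): Opening angle of the black cover, rad: 0 = fully shut (counts below 0.02); starts open at 1.7 to 1.95, leaning outwards. Stiff hinge: it stays where it is left and takes about 0.45 N m to move, besides its weight (0.22 kg). Close it by pushing its outer face from behind (hinge side) over towards the box's -y side, then down.
- cover_hinge (a point): Middle of the cover's hinge line, at box x = 0, y = 88, z = 65; the line runs along the box's x. The cover is a deep shell, 206 along the hinge, 178 from hinge line to free edge, 55 deep, walls 4: shut, its outer face is level at box z = 120 and its free edge at box y = -90.
- cover_edge (a point): Middle of the cover's free edge on its outer face (178 from the hinge line, 55 out from the plane of its rim). When open the outer face looks away from the box and the cover reaches about 245 mm above the bench: pass over it, and push it near this edge, beside the lock (the lock is clear at 25 mm and more from the middle).
- lock (a joint): How far the red lock stands up, m: about 0.006 = out, 0 = pressed in (counts below 0.0015). Slides into the cover at right angles to the outer face with about 7 N of friction, then stops hard; it stays where it is left. It must not be pressed in before the cover is down.
- lock_top (a point): Centre of the top of the red lock, a block 28 (along the hinge) x 20 in the cover's outer face, 156 mm from the hinge line, midway along. Pressed in, its top stands 2 mm above the outer face; out, 8 mm.
- tray: Open cardboard tray, fixed, 130 (x) x 160 (y) x 45 high, walls 4. Origin: centre of its underside. It stands at the box's far end, square with the box, with its near wall tucked under the overhanging flange, so what is pushed off the far end of the strip falls in.
- chip0: Loose brass clipping, about 18 x 12 x 7 high, 11 g, lying flat. Origin: centre of its underside.
- chip1: Brass clipping like chip0.
- chip2: Brass clipping like chip0.
- chip3: Brass clipping like chip0.
- scraper: Scraper block standing on its foot. Origin: centre of its underside, z up. Black rubber foot 30 (x) x 52 (y, the wiping width) x 18 high; above it an orange body narrowing to an upright grip rib 18 thick (x) x 46 (y) from 26 to 70 mm high. Grip the rib across x. About 90 g.
- mat: Blue mat, fixed on the bench, 140 (x) x 160 (y) x 3 thick; the scraper starts on it. Origin: centre of its underside.
- coil: Loose black ignition coil, head 50 x 36 x 26 with a 100 mm rubber stem, lying on the bench: leave alone. Origin under its head.
- plug0: Loose black connector plug, 54 x 30 x 24, orange tab: leave alone.
- plug1: Loose black connector plug, 54 x 30 x 24, red tab: leave alone.
- screwdriver: Loose screwdriver on the bench: leave alone.

How it is judged:
By the outcome, as a careful person would: the job done as asked, in the order asked, and still so for the second after the job is handed in, with the robot touching nothing.
It also fails if it takes over 72 s, if anything falls off the work surface, if the arm or the gripper's body presses on something with over 40 N, if the wrist force passes 120 N, or if a joint passes its speed limit or range.

## Working session

There is one attempt and no reset: what is moved stays moved. The work goes in short steps, Python scripts to look and compute and a tool call to move; the robot and the scene stay as the last step left them, time stands still between calls to the robot, and variables do not carry over. Pictures are saved under pics/ and viewed, at most 10 in all, crops included, and the job is handed in when it is done.

Besides the shell and the picture viewer there is one more tool, called after "Emit:" in YAML: its name, and indented under it one key for each argument. move_arm: Moves the arm, as the interface text tells. Its arguments: {"type":"object","properties":{"deltas":{"type":"array","items":{"type":"array","items":{"type":"number"}}},"newtons":{"type":"number"}},"required":["deltas"]}

```bash
mkdir -p pics; ls; cat > h.py <<'E'
from rig import *
import numpy as np, cv2
def ray(ci,uv):
    p=cv2.undistortPoints(np.array([[uv]],float),ci["mtx"],np.array(ci["dist_coeffs"],float))[0,0]
    T=np.array(ci["cam_to_world"]); d=T[:3,:3]@np.array([p[0],p[1],1.]); return T[:3,3],d
def on(ci,uv,z):
    o,d=ray(ci,uv); return o+d*(z-o[2])/d[2]
def proj(ci,P):
    T=np.linalg.inv(np.array(ci["cam_to_world"])); R=T[:3,:3]; 
    return cv2.projectPoints(np.array(P,float).reshape(-1,1,3),cv2.Rodrigues(R)[0],T[:3,3],np.array(ci["mtx"],float),np.array(ci["dist_coeffs"],float))[0][:,0]
E
python3 - <<'E'
from h import *
s=read_state(); print(s["t"],s["tcp_pos"],s["tcp_rot"],s["finger_gap"])
for n in("top","side"):
    cv2.imwrite(f"pics/{n}0.png",capture(n)); c=camera_info(n); print(n,np.round(c["cam_to_world"],3).tolist(),np.round(c["mtx"],1).tolist())
E
```

```text
pics
0.0 [ 0.1814524  -0.59756154  0.23053707] [-7.12054869e-04  9.89157155e-01  1.46859129e-01 -1.10196830e-04] 1.0011087401356746
top [[-0.021, -0.981, 0.19, 0.283], [-1.0, 0.018, -0.016, -0.047], [0.012, -0.191, -0.982, 1.325], [0.0, 0.0, 0.0, 1.0]] [[374.3, 0.0, 318.4], [0.0, 374.3, 202.2], [0.0, 0.0, 1.0]]
side [[-0.921, -0.218, 0.322, 0.178], [-0.389, 0.543, -0.744, 0.748], [-0.013, -0.811, -0.585, 0.725], [0.0, 0.0, 0.0, 1.0]] [[392.3, 0.0, 309.3], [0.0, 392.3, 197.7], [0.0, 0.0, 1.0]]
```

View pics/top0.png

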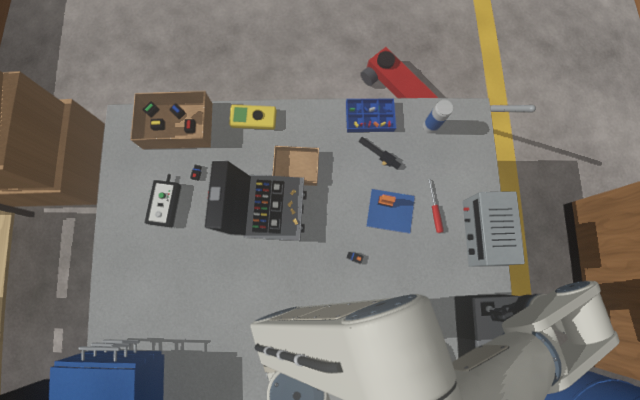

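View pics/side0.png

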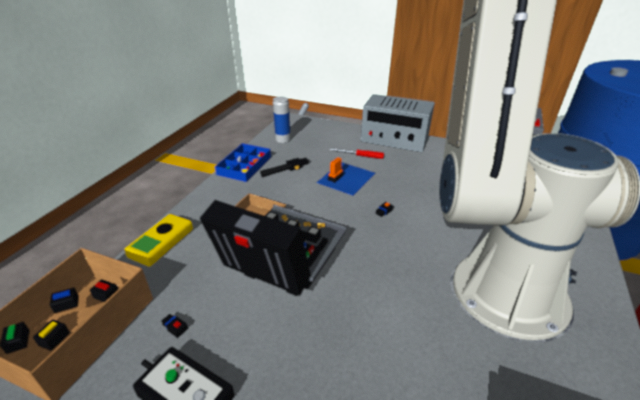

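The top view shows the box at around (275,205) with the cover at (228,197), the tray at (297,164), the scraper at (388,200) on the mat (391,210), and the clippings near x≈292. I'll enlarge it and measure.

```bash
python3 - <<'E'
from h import *
im=cv2.imread("pics/top0.png"); c=camera_info("top")
cr=im[135:265,195:325]; a=cv2.resize(cr,None,fx=4.5,fy=4.5,interpolation=cv2.INTER_CUBIC)
cv2.imwrite("pics/crop0.png",a)
hsv=cv2.cvtColor(im,cv2.COLOR_BGR2HSV)
def blobs(name,lo,hi,z,roi,amin=6):
    m=cv2.inRange(hsv,lo,hi); M=np.zeros_like(m); x0,y0,x1,y1=roi; M[y0:y1,x0:x1]=m[y0:y1,x0:x1]
    for k in cv2.findContours(M,0,2)[0]:
        if len(k)<4: continue
        r=cv2.minAreaRect(k); 
        if max(r[1])<3: continue
        p=on(c,r[0],z); b=[on(c,q,z)[:2].round(3).tolist() for q in cv2.boxPoints(r)]
        print(name,np.round(r[0],1),np.round(r[1],1),r[2].__round__(1),p.round(3),b)
blobs("mat",(100,120,60),(125,255,255),.003,(350,170,425,245))
blobs("orange",(3,150,100),(18,255,255),.07,(370,180,410,215))
blobs("white",(0,0,170),(180,60,255),.105,(265,170,310,245))
blobs("brass",(12,70,90),(35,255,255),.068,(280,180,312,245))
blobs("tray",(8,40,70),(20,170,255),.045,(268,140,325,190))
E
```

```text
mat [390.4 210.6] [43.5 36.5] 9.0 [ 0.504 -0.327  0.003] [[0.453, -0.237], [0.584, -0.264], [0.556, -0.42], [0.425, -0.39]]
orange [386.4 199.9] [14.3  7.9] 9.5 [ 0.53  -0.302  0.07 ] [[0.521, -0.274], [0.548, -0.28], [0.539, -0.329], [0.512, -0.323]]
brass [294.9 221.3] [5.8 3.1] 63.4 [0.462 0.013 0.068] [[0.469, 0.022], [0.474, 0.013], [0.456, 0.004], [0.451, 0.014]]
brass [292.4 210.8] [5.4 2.7] 63.4 [0.499 0.022 0.068] [[0.505, 0.03], [0.509, 0.021], [0.492, 0.013], [0.488, 0.022]]
brass [290.  203.5] [3.5 4.9] 45.0 [0.524 0.03  0.068] [[0.523, 0.04], [0.535, 0.028], [0.526, 0.019], [0.514, 0.031]]
brass [292.5 192. ] [3.5 4.9] 45.0 [0.564 0.021 0.068] [[0.563, 0.031], [0.575, 0.019], [0.566, 0.01], [0.554, 0.022]]
brass [307.5 182. ] [4. 7.] 90.0 [ 0.599 -0.031  0.068] [[0.606, -0.019], [0.606, -0.044], [0.591, -0.043], [0.592, -0.019]]
tray [295.2 165.2] [45.4 38. ] 3.2 [0.667 0.012 0.045] [[0.603, 0.096], [0.744, 0.089], [0.731, -0.074], [0.591, -0.064]]
```

View pics/crop0.png

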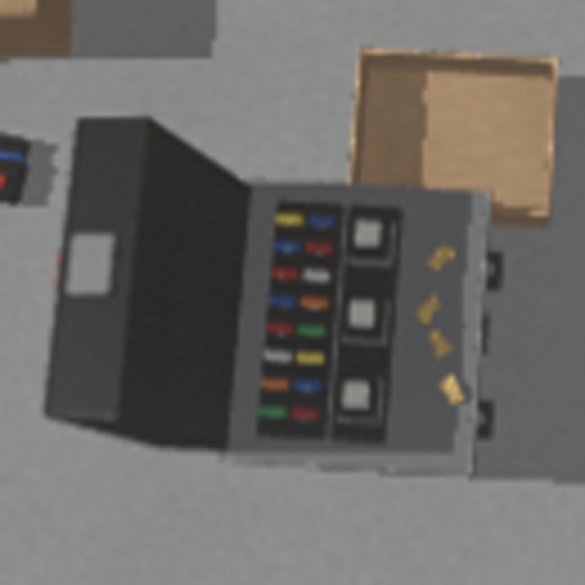

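The crop shows three white relay tops at crop (368,233), (362,314) and (356,395). The flange corners are at about (250,185), (228,455), (470,473) and (490,192), with four clippings between. Next I'll fit the box pose from these points.

```bash
python3 - <<'E'
from h import *
from scipy.optimize import least_squares
c=camera_info("top")
px=np.array([[368,233],[362,314],[356,395],[250,185],[228,452],[470,473],[490,192]],float); px=(px+.5)/4.5-.5+[195,135]
B=np.array([[60,-10,110],[0,-10,105],[-60,-10,105],[110,95,65],[-110,95,65],[-110,-96,70],[110,-96,70]])/1000
def W(v): 
    cs,sn=np.cos(v[2]),np.sin(v[2]); return np.c_[v[0]+cs*B[:,0]-sn*B[:,1],v[1]+sn*B[:,0]+cs*B[:,1],B[:,2]]
f=lambda v:(proj(c,W(v))-px).ravel()
r=least_squares(f,[.5,.05,0]); print(r.x, r.fun.reshape(-1,2).round(1).tolist())
w=camera_info("wrist"); s=read_state(); T=np.array(w["cam_to_world"])
print("wrist cam",T.round(3).tolist(),np.round(w["mtx"],0).tolist())
from scipy.spatial.transform import Rotation as R
q=s["tcp_rot"]; Rt=R.from_quat([q[1],q[2],q[3],q[0]]).as_matrix(); print(Rt.round(3).tolist()); print("cam in tcp",(Rt.T@(T[:3,3]-s["tcp_pos"])).round(3),(Rt.T@T[:3,:3]).round(3).tolist())
im=capture("wrist"); cv2.imwrite("pics/w0.png",im)
E
```

```text
[ 0.51541518  0.08484124 -0.07752033] [[0.5, 0.1], [0.6, 0.1], [0.5, -0.0], [-0.9, -1.9], [-1.9, 1.8], [0.7, 0.4], [0.4, -0.7]]
wrist cam [[0.291, -0.919, -0.265, 0.249], [-0.957, -0.28, -0.079, -0.577], [-0.001, 0.277, -0.961, 0.373], [0.0, 0.0, 0.0, 1.0]] [[321.0, 0.0, 323.0], [0.0, 321.0, 198.0], [0.0, 0.0, 1.0]]
[[0.957, 0.291, -0.0], [0.291, -0.957, 0.001], [0.0, -0.001, -1.0]]
cam in tcp [ 0.071  0.    -0.143] [[0.0, -0.961, -0.277], [1.0, 0.0, 0.0], [-0.0, -0.277, 0.961]]
```

Emit:
move_arm:
  deltas:
    - [85,343,298,-30,1.085]
    - [85,343,298,-30,1.085]
    - [85,343,298,-30,1.085]
    - [85,343,298,-30,1.085]
    - [85,343,298,-30,1.085]
    - [85,343,298,-30,1.085]
    - [85,343,298,-30,1.085]
    - [85,343,298,-30,1.085]
    - [85,343,298,-30,1.085]
    - [85,343,298,-30,1.085]

```text
t: 0.98
tcp_pos: [0.4966, -0.3237, 0.2036]
tcp_rot: [-0.0, 0.77, 0.639, -0.0]
contact_force: [-0.2, -1.3, -0.7]
finger_gap: 0.993
grip_force: 0.0
```

Emit:
move_arm:
  deltas:
    - [85,23,20,0,0]
    - [85,23,20,0,0]

```text
t: 1.15
tcp_pos: [0.5222, -0.3015, 0.2035]
tcp_rot: [-0.0, 0.77, 0.638, 0.001]
contact_force: [0.1, -0.1, -0.4]
finger_gap: 0.994
grip_force: 0.0
```

```bash
python3 - <<'E'
from h import *
s=read_state(); c=camera_info("wrist"); im=capture("wrist"); cv2.imwrite("pics/w1.png",im); print(s["t"],s["tcp_pos"],s["tcp_rot"])
np.savez("w1.npz",**{k:np.array(v) for k,v in c.items()})
hsv=cv2.cvtColor(im,cv2.COLOR_BGR2HSV); m=cv2.inRange(hsv,(3,150,60),(18,255,255))
for k in cv2.findContours(m,0,2)[0]:
    if cv2.contourArea(k)<100: continue
    r=cv2.minAreaRect(k); print(r,cv2.boundingRect(k)); 
    for q in cv2.boxPoints(r): print(q.round(0),on(c,q,.073).round(4))
E
```

```text
1.15 [ 0.52221031 -0.30154236  0.20347202] [-6.80167807e-05  7.70139132e-01  6.37875282e-01  9.15504442e-04]
((341.6585998535156, 186.30343627929688), (26.131301879882812, 59.95518493652344), 3.3664605617523193) (328, 156, 29, 61)
[327. 215.] [ 0.5211 -0.3266  0.073 ]
[330. 156.] [ 0.5339 -0.2741  0.073 ]
[356. 157.] [ 0.5556 -0.2795  0.073 ]
[353. 217.] [ 0.5439 -0.3325  0.073 ]
((123.5, 115.5), (13.0, 11.0), 90.0) (118, 109, 12, 14)
[118. 109.] [ 0.3667 -0.2019  0.073 ]
[129. 109.] [ 0.376  -0.2038  0.073 ]
[129. 122.] [ 0.3724 -0.2139  0.073 ]
[118. 122.] [ 0.363 -0.212  0.073]
((623.5, 110.0), (16.0, 17.0), 90.0) (615, 102, 18, 17)
[615. 102.] [ 0.7802 -0.2728  0.073 ]
[632. 102.] [ 0.7957 -0.2754  0.073 ]
[632. 118.] [ 0.7964 -0.2891  0.073 ]
[615. 118.] [ 0.7807 -0.2864  0.073 ]
```

View pics/w1.png

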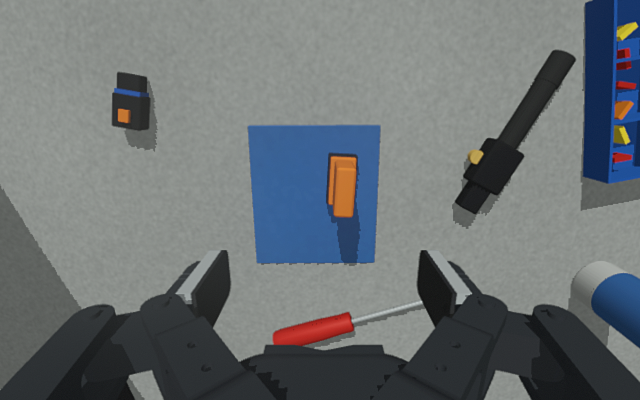

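The wrist view shows the rib top centred at about (345,190), x 335–356 and y 163–217, with the scraper upright on the mat. That puts it at about (0.5405, -0.307) with yaw about -0.235.

Emit:
move_arm:
  deltas:
    - [85,18.5,-5.5,-40,-0.045]
    - [85,18.5,-5.5,-80,-0.045]
    - [85,18.5,-5.5,-115,-0.045]
    - [85,18.5,-5.5,-145,-0.045]
    - [85,18.5,-5.5,-160,-0.045]
    - [85,18.5,-5.5,-167,-0.045]
    - [85,18.5,-5.5,-167,-0.045]
    - [0,18.5,-5.5,-167,-0.045]
    - [0,18.5,-5.5,-167,-0.045]
    - [0,18.5,-5.5,-167,-0.045]
  newtons: 60

```text
t: 2.03
tcp_pos: [0.5378, -0.3116, 0.0385]
tcp_rot: [0.001, 0.786, 0.619, 0.0]
contact_force: [-0.6, 0.6, -0.5]
finger_gap: 0.598
grip_force: 0.0
```

Emit:
move_arm:
  deltas:
    - [0,0,0,0,0]
    - [0,0,0,0,0]
    - [0,0,0,0,0]
    - [0,0,0,0,0]
    - [0,0,0,0,0]

```text
t: 2.45
tcp_pos: [0.5372, -0.311, 0.0373]
tcp_rot: [0.0, 0.785, 0.619, 0.0]
contact_force: [-1.5, 0.4, 4.9]
finger_gap: 0.2
grip_force: 60.5
```

Emit:
move_arm:
  deltas:
    - [0,0,0,40,0]
    - [0,0,0,80,0]
    - [0,0,0,115,0]
    - [0,-12,37,130,0.03]
    - [0,-24,74,130,0.06]
    - [0,-37,113,130,0.09]
    - [0,-49,151,130,0.12]
    - [0,-61,189,130,0.158]
    - [0,-74,227,130,0.158]
    - [0,-86,265,130,0.158]

```text
t: 3.28
tcp_pos: [0.4497, -0.0443, 0.1668]
tcp_rot: [-0.0, 0.734, 0.679, -0.0]
contact_force: [1.6, 1.1, -1.3]
finger_gap: 0.204
grip_force: 59.9
```

Emit:
move_arm:
  deltas:
    - [0,-12,38,0,0]
    - [0,-20,65,0,0]
    - [0,-25,76,0,0]
    - [0,-25,76,0,0]
    - [0,-25,76,0,0]

```text
t: 3.7
tcp_pos: [0.4259, 0.0305, 0.1669]
tcp_rot: [0.0, 0.733, 0.68, 0.0]
contact_force: [-0.0, 0.1, -1.1]
finger_gap: 0.206
grip_force: 59.9
```

```bash
python3 - <<'E'
from h import *
s=read_state(); c=camera_info("wrist"); im=capture("wrist"); cv2.imwrite("pics/w2.png",im); print(s["t"],s["tcp_pos"],s["tcp_rot"],s["contact_force"],s["finger_gap"])
np.savez("w2.npz",**{k:np.array(v) for k,v in c.items()})
t=capture("top"); cv2.imwrite("pics/top2.png",t)
E
```

```text
3.7 [0.42586184 0.03052439 0.16690808] [1.73623913e-04 7.33426923e-01 6.79768282e-01 3.08647728e-05] [-5.21022811e-04  1.11225982e-01 -1.07077397e+00] 0.20589332717076905
```

View pics/w2.png

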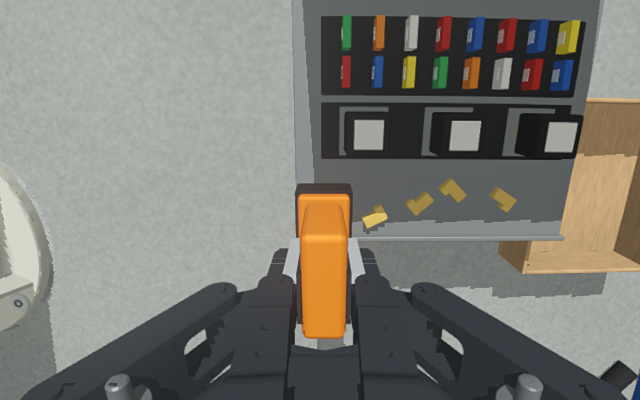

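The wrist view shows white relay tops at (368,134), (465,135) and (561,137). The lip line is at row 236–240, the carrier front edge at row 159, and the clippings are at (375,217), (420,203), (452,190) and (502,199). Next I'll refine the box pose.

```bash
python3 - <<'E'
from h import *
from scipy.optimize import least_squares
im=cv2.imread("pics/w2.png"); c=dict(np.load("w2.npz")); g=cv2.cvtColor(im,cv2.COLOR_BGR2GRAY)
for x in(400,480,540): print(x,"carrier",g[150:168,x].tolist(),"lip",g[224:248,x].tolist())
hsv=cv2.cvtColor(im,cv2.COLOR_BGR2HSV); m=cv2.inRange(hsv,(0,0,150),(180,50,255)); px=[]
for k in cv2.findContours(m[100:165,340:600],0,2,offset=(340,100))[0]:
    if cv2.contourArea(k)>300: r=cv2.minAreaRect(k); px.append(r[0]); print(r)
px=np.array(sorted(px)); 
def W(v,B):
    B=np.array(B)/1000; cs,sn=np.cos(v[2]),np.sin(v[2]); return np.c_[v[0]+cs*B[:,0]-sn*B[:,1],v[1]+sn*B[:,0]+cs*B[:,1],B[:,2]]
# rows of carrier front edge intersect
for z,rows in((77,[(400,159),(480,159),(540,159)]),(72,[(400,236),(480,236),(540,236)])):
    for q in rows:
        p=on(c,q,z/1000); d=p[:2]-[.5154,.0848]; y=-.0775; print(z,q,"box",(1000*np.array([np.cos(y)*d[0]+np.sin(y)*d[1],-np.sin(y)*d[0]+np.cos(y)*d[1]])).round(1))
for q in px:
    for z in(.103,.112):
        p=on(c,q,z); d=p[:2]-[.5154,.0848]; y=-.0775; print(z,q.round(1),"box",(1000*np.array([np.cos(y)*d[0]+np.sin(y)*d[1],-np.sin(y)*d[0]+np.cos(y)*d[1]])).round(1))
E
```

```text
400 carrier [37, 38, 36, 36, 35, 38, 37, 34, 46, 86, 98, 97, 96, 96, 95, 97, 97, 96] lip [139, 139, 139, 138, 138, 138, 137, 139, 137, 137, 134, 131, 134, 174, 152, 139, 134, 110, 115, 117, 118, 119, 121, 121]
480 carrier [29, 29, 30, 30, 30, 29, 29, 25, 30, 66, 99, 97, 96, 96, 96, 96, 96, 96] lip [139, 138, 138, 138, 138, 138, 138, 138, 138, 136, 133, 132, 140, 164, 144, 137, 131, 113, 119, 116, 112, 111, 114, 115]
540 carrier [29, 28, 29, 27, 28, 29, 26, 26, 17, 34, 98, 96, 95, 94, 95, 94, 94, 94] lip [138, 138, 138, 138, 138, 137, 137, 138, 138, 136, 133, 132, 150, 151, 138, 134, 133, 161, 171, 170, 168, 168, 166, 165]
((560.5399780273438, 136.50160217285156), (30.13590431213379, 28.217439651489258), 2.2906100749969482)
((465.0, 135.0), (28.0, 30.0), 90.0)
((368.517822265625, 134.5006561279297), (28.41045570373535, 28.01784896850586), 2.0454084873199463)
77 (400, 159) box [-28.8 -28.2]
77 (480, 159) box [ 30.5 -27.9]
77 (540, 159) box [ 76.3 -27.6]
72 (400, 236) box [-23.4 -91. ]
72 (480, 236) box [ 41.7 -91.2]
72 (540, 236) box [ 91.9 -91.5]
0.103 [368.5 134.5] box [-56.2  -8.4]
0.112 [368.5 134.5] box [-57.5  -7.6]
0.103 [465. 135.] box [ 5.8 -8.3]
0.112 [465. 135.] box [ 1.8 -7.6]
0.103 [560.5 136.5] box [69.5 -8.6]
0.112 [560.5 136.5] box [62.8 -7.8]
```

```bash
python3 - <<'E'
from h import *
im=cv2.imread("pics/w2.png"); c=dict(np.load("w2.npz")); g=cv2.cvtColor(im,cv2.COLOR_BGR2GRAY)
print(g[176:206,325].tolist()); print(g[190,285:365].tolist()); print(g[260,285:365].tolist())
y=-.0775
def bx(p): d=p[:2]-[.5154,.0868]; return (1000*np.array([np.cos(y)*d[0]+np.sin(y)*d[1],-np.sin(y)*d[0]+np.cos(y)*d[1]])).round(1)
for q in((299,184),(350,183.5),(325,184)): print(q,on(c,q,.1506).round(4),bx(on(c,q,.1506)))
for q in((302,336),(344,336),(323,336),(323,236)): print("rib",q,bx(on(c,q,.2026)))
s=read_state(); print("tcp",bx(s["tcp_pos"]))
E
```

```text
[100, 100, 100, 99, 99, 100, 101, 74, 63, 64, 64, 63, 64, 63, 65, 70, 65, 87, 145, 156, 165, 180, 181, 172, 162, 159, 157, 151, 150, 150]
[168, 167, 165, 164, 165, 167, 169, 170, 173, 173, 115, 67, 69, 69, 70, 69, 69, 70, 69, 68, 70, 70, 70, 69, 68, 67, 67, 68, 69, 67, 67, 67, 66, 65, 66, 66, 65, 66, 65, 65, 65, 65, 66, 65, 66, 65, 64, 65, 65, 64, 64, 64, 64, 63, 63, 64, 64, 63, 65, 64, 63, 62, 62, 61, 63, 60, 61, 84, 98, 98, 98, 97, 97, 97, 96, 98, 97, 97, 97, 97]
[113, 190, 187, 185, 184, 184, 184, 184, 184, 184, 184, 187, 188, 111, 66, 106, 132, 144, 146, 148, 152, 154, 157, 158, 158, 158, 157, 158, 158, 158, 157, 157, 157, 158, 157, 157, 157, 157, 157, 157, 157, 157, 157, 157, 157, 157, 158, 157, 157, 158, 156, 157, 157, 156, 156, 156, 152, 149, 145, 143, 140, 120, 83, 66, 128, 191, 187, 185, 184, 185, 185, 185, 185, 185, 185, 188, 182, 100, 59, 62]
(299, 184) [0.4161 0.0631 0.1506] [-97.2 -31.3]
(350, 183.5) [0.442  0.0614 0.1506] [-71.2 -31. ]
(325, 184) [0.4293 0.0621 0.1506] [-83.9 -31.3]
rib (302, 336) [-93.3 -81.1]
rib (344, 336) [-76.5 -81.1]
rib (323, 336) [-84.9 -81.1]
rib (323, 236) [-84.9 -37.9]
tcp [-84.4 -63.9]
```

```bash
python3 - <<'E'
import cv2
im=cv2.imread("pics/w2.png"); cv2.imwrite("pics/c2.png",cv2.resize(im[170:350,270:380],None,fx=3.3,fy=3.3,interpolation=cv2.INTER_CUBIC))
E
```

```text
(no output)
```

View pics/c2.png

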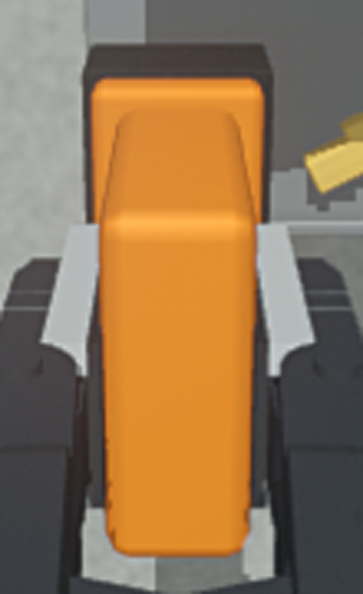

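The crop shows the scraper held square. Its foot is centred at box y ≈ -61, aligned with the strip, and clear of the clippings, so I can lower it.

Emit:
move_arm:
  deltas:
    - [0,0,0,-20,0]
    - [0,0,0,-40,0]
    - [0,0,0,-52,0]
    - [0,0,0,-58,0]
    - [0,0,0,-62,0]
    - [0,0,0,-64,0]
    - [0,0,0,-66,0]
    - [0,0,0,-66,0]
    - [0,0,0,-66,0]

```text
t: 4.55
tcp_pos: [0.4264, 0.0301, 0.1013]
tcp_rot: [0.0, 0.734, 0.679, 0.0]
contact_force: [0.4, 0.0, -0.2]
finger_gap: 0.202
grip_force: 59.9
```

Emit:
move_arm:
  deltas:
    - [0,0,0,-1,0]
    - [0,8,-0.6,-1,0]
    - [0,18,-1.4,-1,0]
    - [0,28,-2.2,-1,0]
    - [0,38,-2.9,-1,0]
    - [0,48,-3.7,-1,0]
    - [0,58,-4.5,-1,0]
    - [0,68,-5.3,-1,0]
    - [0,78,-6.0,-1,0]
    - [0,88,-6.8,-1,0]

```text
t: 5.38
tcp_pos: [0.5149, 0.0232, 0.0997]
tcp_rot: [-0.0, 0.734, 0.679, -0.0]
contact_force: [-0.5, 0.4, -0.9]
finger_gap: 0.205
grip_force: 59.9
```

```bash
python3 - <<'E'
from h import *
s=read_state(); print(s["t"],s["tcp_pos"],s["contact_force"])
cv2.imwrite("pics/w3.png",capture("wrist"))
E
```

```text
5.3833 [0.5149172  0.02324366 0.09970333] [-0.49509799  0.38150633 -0.90692346]
```

View pics/w3.png

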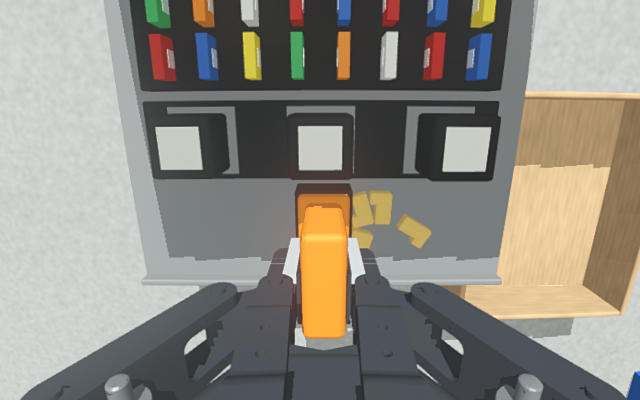

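The clippings ride ahead of the foot at (363,208), (380,207), (413,231) and (362,238), with none behind it, so I'll continue.

Emit:
move_arm:
  deltas:
    - [0,10,-0.8,0,0]
    - [0,21,-1.6,0,0]
    - [0,32,-2.5,0,0]
    - [0,43,-3.3,0,0]
    - [0,54,-4.2,0,0]
    - [0,65,-5.0,0,0]
    - [0,76,-5.9,0,0]
    - [0,87,-6.7,0,0]
    - [0,98,-7.6,0,0]
    - [0,108,-8.4,0,0]

```text
t: 6.27
tcp_pos: [0.6232, 0.0148, 0.0998]
tcp_rot: [0.0, 0.734, 0.679, 0.0]
contact_force: [0.4, 0.9, 0.6]
finger_gap: 0.202
grip_force: 59.9
```

Emit:
move_arm:
  deltas:
    - [0,5,-0.4,0,0]
    - [0,8,-0.6,0,0]
    - [0,8,-0.6,0,0]

```text
t: 6.52
tcp_pos: [0.6304, 0.0143, 0.0997]
tcp_rot: [0.0, 0.734, 0.679, 0.0]
contact_force: [-0.5, 0.1, -1.2]
finger_gap: 0.204
grip_force: 59.9
```

```bash
python3 - <<'E'
from h import *
s=read_state(); print(s["t"],s["tcp_pos"],s["contact_force"])
cv2.imwrite("pics/w4.png",capture("wrist"))
E
```

```text
6.5167 [0.63040333 0.01430537 0.09972802] [-0.50213516  0.05268473 -1.24359862]
```

View pics/w4.png

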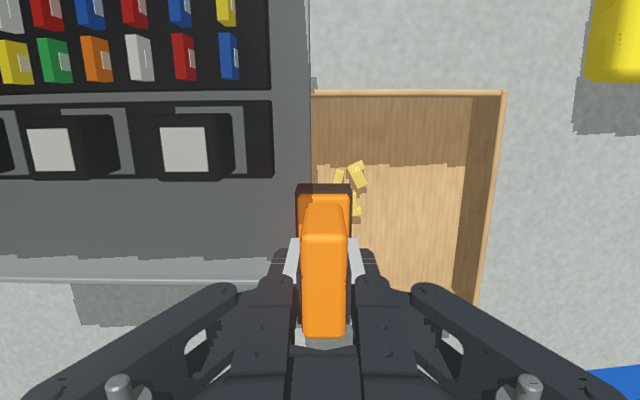

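Clippings are in the tray at about (338,178), (357,176) and (357,203). I'll lift, count them by mask, and take the scraper back.

Emit:
move_arm:
  deltas:
    - [0,0,0,35,0]
    - [0,0,0,70,0]
    - [0,0,0,85,0]

```text
t: 6.82
tcp_pos: [0.631, 0.0144, 0.1888]
tcp_rot: [0.001, 0.734, 0.679, 0.001]
contact_force: [0.9, 0.5, 0.4]
finger_gap: 0.203
grip_force: 59.9
```

```bash
cat >> h.py <<'E'
def brass(name,z):
    c=camera_info(name); im=capture(name); hsv=cv2.cvtColor(im,cv2.COLOR_BGR2HSV); m=cv2.inRange(hsv,(19,110,90),(32,255,255))
    for k in cv2.findContours(m,0,2)[0]:
        a=cv2.contourArea(k)
        if a>4:
            r=cv2.minAreaRect(k); p=on(c,r[0],z); d=p[:2]-[.517,.0868]; y=-.0775
            print(name,a,np.round(r[0],0),np.round(r[1],0),(1000*np.array([np.cos(y)*d[0]+np.sin(y)*d[1],-np.sin(y)*d[0]+np.cos(y)*d[1]])).round(0))
    return im
E
python3 - <<'E'
from h import *
cv2.imwrite("pics/w5.png",brass("wrist",.01)); cv2.imwrite("pics/top5.png",brass("top",.01))
E
```

```text
wrist 571.0 [619. 383.] [20. 42.] [ 518. -345.]
wrist 50.0 [320. 180.] [ 5. 12.] [117. -67.]
wrist 126.0 [344. 177.] [17. 12.] [141. -64.]
wrist 130.5 [332. 162.] [ 8. 20.] [129. -48.]
wrist 193.0 [348. 156.] [19. 13.] [145. -42.]
wrist 353.0 [121.  76.] [30. 16.] [-74.  36.]
wrist 277.5 [260.  39.] [32. 11.] [62. 67.]
wrist 7671.5 [571.  44.] [ 88. 116.] [355.  66.]
top 6.0 [356. 124.] [4. 2.] [ 340. -277.]
top 24.0 [155. 122.] [3. 8.] [304. 482.]
top 2487.0 [516. 255.] [289.  21.] [-118. -874.]
top 449.0 [241. 116.] [22. 22.] [346. 157.]
top 1738.5 [490.  52.] [108.  18.] [ 693. -811.]
```

Emit:
move_arm:
  deltas:
    - [0,-11,-38,0,-0.02]
    - [0,-22,-76,0,-0.04]
    - [0,-33,-114,0,-0.07]
    - [0,-44,-152,0,-0.1]
    - [0,-55,-190,0,-0.13]
    - [0,-66,-228,0,-0.158]
    - [0,-77,-266,0,-0.158]
    - [0,-87,-303,0,-0.158]
    - [0,-93,-322,0,-0.158]
    - [0,-93,-325,0,-0.158]

```text
t: 7.75
tcp_pos: [0.5345, -0.3137, 0.1834]
tcp_rot: [-0.001, 0.786, 0.618, -0.001]
contact_force: [-0.8, 0.3, -0.4]
finger_gap: 0.198
grip_force: 59.9
```

Emit:
move_arm:
  deltas:
    - [0,0,0,-35,0]
    - [0,0,0,-70,0]
    - [0,0,0,-105,0]
    - [0,0,0,-125,0]
    - [0,0,0,-136,0]
    - [0,0,0,-141,0]
    - [0,0,0,-144,0]
    - [0,0,0,-144,0]

```text
t: 8.42
tcp_pos: [0.5374, -0.3105, 0.0412]
tcp_rot: [0.0, 0.785, 0.619, 0.0]
contact_force: [0.3, -1.0, -1.0]
finger_gap: 0.204
grip_force: 59.9
```

Emit:
move_arm:
  deltas:
    - [0,0,0,-2,0]
    - [0,0,0,-3,0]
    - [0,0,0,-4,0]
    - [0,0,0,-4,0]

```text
t: 8.75
tcp_pos: [0.5372, -0.3108, 0.0374]
tcp_rot: [0.0, 0.785, 0.619, 0.0]
contact_force: [-0.9, 0.1, -1.6]
finger_gap: 0.206
grip_force: 59.9
```

Emit:
move_arm:
  deltas:
    - [0,0,0,-0.5,0]
    - [0,0,0,-1,0]
    - [0,0,0,-1,0]

```text
t: 9.0
tcp_pos: [0.5373, -0.3109, 0.0373]
tcp_rot: [0.0, 0.785, 0.619, 0.0]
contact_force: [-3.9, 1.9, 11.6]
finger_gap: 0.203
grip_force: 61.8
```

In contact with the mat. Releasing and lifting.

Emit:
move_arm:
  deltas:
    - [0,0,0,0.7,0]
    - [40,0,0,0.7,0]
    - [85,0,0,0.7,0]
    - [85,0,0,0.7,0]
    - [85,0,0,0.7,0]
    - [85,0,0,0.7,0]
    - [85,0,0,20,0]
    - [85,0,0,50,0]
    - [85,0,0,90,0]
    - [85,0,0,130,0]

```text
t: 9.83
tcp_pos: [0.5361, -0.3102, 0.1663]
tcp_rot: [-0.001, 0.785, 0.619, -0.0]
contact_force: [1.0, -0.2, 0.0]
finger_gap: 0.997
grip_force: 0.0
```

```bash
python3 - <<'E'
from h import *
s=read_state(); c=camera_info("wrist"); im=capture("wrist"); cv2.imwrite("pics/w6.png",im); print(s["tcp_pos"],s["finger_gap"])
hsv=cv2.cvtColor(im,cv2.COLOR_BGR2HSV); m=cv2.inRange(hsv,(3,150,60),(18,255,255))
for k in cv2.findContours(m,0,2)[0]:
    if cv2.contourArea(k)<300: continue
    r=cv2.minAreaRect(k); print(r); 
    for q in cv2.boxPoints(r): print(q.round(0),on(c,q,.073).round(4))
E
```

```text
[ 0.53614367 -0.31020748  0.16633222] 0.996868489490467
((325.0, 190.0), (68.0, 28.0), 90.0)
[311. 156.] [ 0.5353 -0.2746  0.073 ]
[339. 156.] [ 0.5554 -0.2794  0.073 ]
[339. 224.] [ 0.5436 -0.3316  0.073 ]
[311. 224.] [ 0.5223 -0.3265  0.073 ]
```

The scraper stands at its original spot. Moving to the near relay with the fingers closed.

Emit:
move_arm:
  deltas:
    - [0,-8,39,10,0.02]
    - [0,-16,78,10,0.04]
    - [0,-24,117,10,0.06]
    - [0,-32,156,10,0.08]
    - [0,-39,195,10,0.1]
    - [0,-47,234,10,0.12]
    - [0,-55,273,10,0.14]
    - [0,-63,312,10,0.158]
    - [0,-71,351,10,0.158]
    - [0,-78,390,10,0.158]

```text
t: 10.72
tcp_pos: [0.4581, 0.081, 0.1758]
tcp_rot: [0.0, 0.734, 0.679, 0.0]
contact_force: [2.2, 0.4, 1.0]
finger_gap: -0.001
grip_force: 0.0
```

Emit:
move_arm:
  deltas:
    - [0,0,2,-15,0]
    - [0,0,2,-35,0]
    - [0,0,2,-50,0]
    - [0,0,2,-50,0]
    - [0,0,2,-50,0]

```text
t: 11.13
tcp_pos: [0.4584, 0.0813, 0.1254]
tcp_rot: [-0.0, 0.734, 0.679, -0.001]
contact_force: [0.2, 0.1, 1.0]
finger_gap: -0.001
grip_force: 0.0
```

```bash
python3 - <<'E'
from h import *
s=read_state(); c=camera_info("wrist"); im=capture("wrist"); cv2.imwrite("pics/w7.png",im); print(s["tcp_pos"],s["tcp_rot"],s["finger_gap"])
E
```

```text
[0.45842305 0.08130659 0.12541396] [-4.70268776e-04  7.34092734e-01  6.79048690e-01 -7.16864602e-04] -0.0008490089445797891
```

View pics/w7.png

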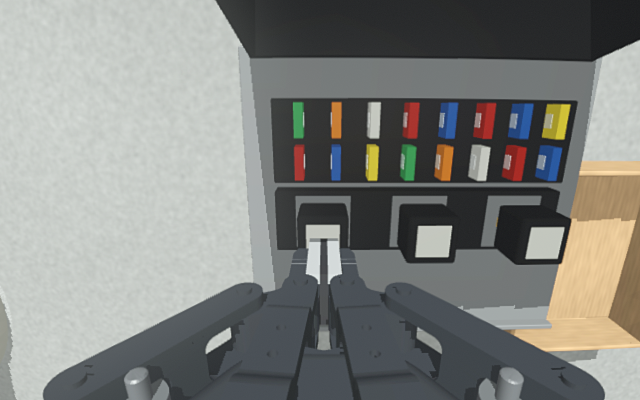

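The tip is centred over the near relay's white square at (323,235), and the strip is clear. Pressing.

Emit:
move_arm:
  deltas:
    - [0,0,0,-8,0]
    - [0,0,0,-13,0]
    - [0,0,0,-16,0]
    - [0,0,0,-18,0]
    - [0,0,0,-20,0]
    - [0,0,0,-21,0]
    - [0,0,0,-21,0]

```text
t: 11.77
tcp_pos: [0.459, 0.0812, 0.1049]
tcp_rot: [0.0, 0.734, 0.679, -0.0]
contact_force: [0.5, 0.4, 0.6]
finger_gap: -0.0
grip_force: 0.0
```

Emit:
move_arm:
  deltas:
    - [0,0,0,-1,0]
    - [0,0,0,-1.5,0]
    - [0,0,0,-1.5,0]

```text
t: 12.02
tcp_pos: [0.459, 0.0813, 0.1036]
tcp_rot: [0.0, 0.734, 0.679, 0.0]
contact_force: [-1.0, -0.4, 5.0]
finger_gap: 0.001
grip_force: 2.2
```

Emit:
move_arm:
  deltas:
    - [0,0,0,-1,0]
    - [0,0,0,-1.5,0]
    - [0,0,0,-1.5,0]

```text
t: 12.27
tcp_pos: [0.4591, 0.0813, 0.1029]
tcp_rot: [0.0, 0.734, 0.679, 0.0]
contact_force: [-5.1, -1.7, 17.5]
finger_gap: 0.002
grip_force: 8.6
```

Emit:
move_arm:
  deltas:
    - [0,0,0,12,0]
    - [0,20,-1.5,22,0]
    - [0,50,-3.8,22,0]
    - [0,60,-4.6,20,0]
    - [0,60,-4.6,14,0]
    - [0,60,-4.6,10,0]
    - [0,60,-4.6,6,0]
    - [0,60,-4.6,3,0]
    - [0,60,-4.6,0.5,0]
    - [0,60,-4.6,0,0]

```text
t: 13.1
tcp_pos: [0.5176, 0.0766, 0.1028]
tcp_rot: [-0.0, 0.734, 0.679, -0.001]
contact_force: [-8.2, -2.5, 28.6]
finger_gap: -0.002
grip_force: 14.2
```

Emit:
move_arm:
  deltas:
    - [0,0,0,-0.5,0]
    - [0,0,0,-0.5,0]

```text
t: 13.27
tcp_pos: [0.5175, 0.0766, 0.1028]
tcp_rot: [-0.0, 0.734, 0.679, -0.001]
contact_force: [-8.0, -2.3, 27.7]
finger_gap: 0.002
grip_force: 13.7
```

Emit:
move_arm:
  deltas:
    - [0,0,0,12,0]
    - [0,20,-1.5,22,0]
    - [0,50,-3.8,22,0]
    - [0,60,-4.6,20,0]
    - [0,60,-4.6,14,0]
    - [0,60,-4.6,10,0]
    - [0,60,-4.6,6,0]
    - [0,60,-4.6,3,0]
    - [0,60,-4.6,0.5,0]
    - [0,60,-4.6,0,0]

```text
t: 14.1
tcp_pos: [0.578, 0.0722, 0.1028]
tcp_rot: [0.0, 0.734, 0.679, -0.0]
contact_force: [-6.9, -1.4, 28.9]
finger_gap: 0.001
grip_force: 14.6
```

Emit:
move_arm:
  deltas:
    - [0,0,0,-0.3,0]
    - [0,0,0,-0.3,0]

```text
t: 14.27
tcp_pos: [0.578, 0.0721, 0.1028]
tcp_rot: [0.0, 0.734, 0.679, 0.0]
contact_force: [-5.2, -1.2, 25.9]
finger_gap: 0.004
grip_force: 13.1
```

```bash
cat > cov.py <<'E'
from h import *
O=np.array([.518,.0868]); ps=-.0775
def w(x,y,z): return np.array([O[0]+np.cos(ps)*x/1e3-np.sin(ps)*y/1e3,O[1]+np.sin(ps)*x/1e3+np.cos(ps)*y/1e3,z/1e3])
def yz(th,r,o): return 88-r*np.cos(th)+o*np.sin(th), 65+r*np.sin(th)+o*np.cos(th)
E
python3 - <<'E'
from cov import *
c=camera_info("top")
px=(np.array([[45,413],[78,118],[118,420],[150,118]])+.5)/4.5-.5+[195,135]
for th in np.arange(1.65,2.0,.05):
    P=[w(-103,*yz(th,178,55)),w(103,*yz(th,178,55)),w(-103,*yz(th,178,0)),w(103,*yz(th,178,0))]
    print(round(th,2),(proj(c,P)-px).round(1).tolist())
print("tcp",read_state()["tcp_pos"])
h=12
for th in(1.95,1.9,1.8,1.7,1.57,1.4,1.2,1.0,.8,.6,.4,.2,.1,0):
    if th>1.57: y,z=yz(th,178,55); z-=28; 
    else: y,z=yz(th,150,55)
    print(th,(1000*w(45,y+h,z)).round(0))
print("lock",w(0,-68,128))
E
```

```text
1.65 [[6.5, -0.0], [6.7, -1.8], [8.4, -0.6], [8.3, -1.2]]
1.7 [[4.0, -0.0], [4.3, -1.5], [5.5, -0.8], [5.5, -1.3]]
1.75 [[1.6, -0.0], [1.9, -1.3], [2.6, -0.9], [2.7, -1.3]]
1.8 [[-0.7, 0.0], [-0.3, -1.0], [-0.1, -1.0], [-0.0, -1.3]]
1.85 [[-2.9, 0.0], [-2.5, -0.6], [-2.9, -1.1], [-2.7, -1.2]]
1.9 [[-4.9, 0.1], [-4.4, -0.3], [-5.5, -1.1], [-5.2, -1.1]]
1.95 [[-6.7, 0.2], [-6.3, 0.2], [-8.0, -1.2], [-7.7, -0.9]]
2.0 [[-8.4, 0.3], [-7.9, 0.6], [-10.4, -1.2], [-10.0, -0.7]]
tcp [0.57796867 0.07214517 0.10281305]
1.95 [580. 300. 182.]
1.9 [579. 292. 188.]
1.8 [578. 277. 198.]
1.7 [577. 260. 206.]
1.57 [575. 238. 215.]
1.4 [573. 212. 222.]
1.2 [570. 180. 225.]
1.0 [568. 148. 221.]
0.8 [566. 118. 211.]
0.6 [563.  91. 195.]
0.4 [562.  67. 174.]
0.2 [560.  47. 149.]
0.1 [559.  40. 135.]
0 [559.  33. 120.]
lock [0.51273527 0.01900411 0.128     ]
```

Cover angle is about 1.80 rad. Moving over it and down behind.

Emit:
move_arm:
  deltas:
    - [0,0,0,30,0]
    - [0,0,0,70,0]
    - [0,0,0,110,0]
    - [0,0,0,150,0]
    - [0,0,0,190,0]
    - [0,0,35,200,0]
    - [0,0,76,200,0]
    - [0,0,117,200,0]
    - [0,0,158,200,0]
    - [0,0,199,200,0]

```text
t: 15.1
tcp_pos: [0.5767, 0.2724, 0.2997]
tcp_rot: [-0.0, 0.734, 0.679, -0.001]
contact_force: [0.5, 0.3, 0.1]
finger_gap: -0.004
grip_force: 0.0
```

Emit:
move_arm:
  deltas:
    - [0,0,40,0,0]
    - [0,0,55,0,0]
    - [0,0,55,-20,0]
    - [0,0,55,-55,0]
    - [0,0,55,-85,0]
    - [0,0,55,-102,0]
    - [0,0,55,-102,0]

```text
t: 15.68
tcp_pos: [0.5749, 0.3239, 0.1932]
tcp_rot: [-0.001, 0.734, 0.679, -0.005]
contact_force: [-1.5, -0.0, -0.7]
finger_gap: 0.001
grip_force: 0.0
```

Emit:
move_arm:
  deltas:
    - [0,0,-20,0,0]
    - [0,0,-34,0,0]
    - [0,0,-44,2,0]
    - [0,0,-54,5,0]
    - [0,0,-64,9,0]
    - [0,0,-75,14,0]
    - [0,0,-86,19,0]
    - [0,0,-86,19,0]

```text
t: 16.35
tcp_pos: [0.5795, 0.2384, 0.2198]
tcp_rot: [0.001, 0.735, 0.679, 0.001]
contact_force: [0.3, -0.9, 0.1]
finger_gap: 0.003
grip_force: 0.0
```

Emit:
move_arm:
  deltas:
    - [0,0,-13,1,0]
    - [0,-1,-26,1,0]
    - [0,-1,-40,2,0]
    - [0,-2,-50,2,0]

```text
t: 16.68
tcp_pos: [0.5777, 0.1894, 0.221]
tcp_rot: [0.0, 0.734, 0.679, 0.001]
contact_force: [1.1, 3.7, 4.9]
finger_gap: 0.003
grip_force: 2.4
```

```bash
python3 - <<'E'
from h import *
s=read_state(); print(s["t"],s["tcp_pos"],s["contact_force"],s["torque"])
a=capture("side"); b=capture("top")
cv2.imwrite("pics/v.png",np.hstack([cv2.resize(a[160:320,180:380],(400,320)),cv2.resize(b[120:260,180:340],(366,320))]))
E
```

```text
16.6833 [0.5777156  0.18944861 0.2210079 ] [1.10613891 3.73327535 4.90592644] [ 0.49834728 -0.10485529  0.00624848]
```

View pics/v.png

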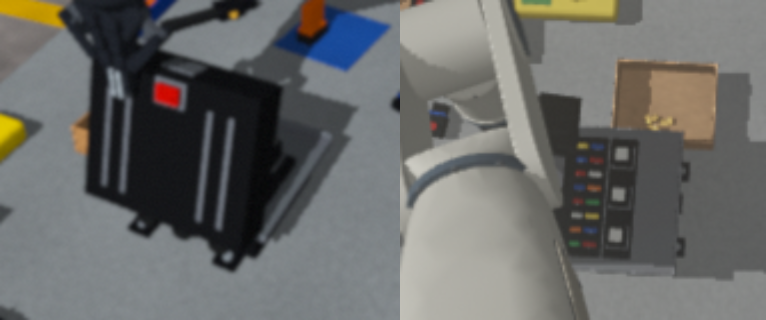

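The view shows the closed fingers on the cover's outer face beside the red lock, with the cover now past vertical. I'll continue along the arc.

Emit:
move_arm:
  deltas:
    - [0,-1,-13,1,0]
    - [0,-2,-26,0,0]
    - [0,-3,-41,-2,0]
    - [0,-4,-57,-7,0]
    - [0,-5,-71,-12,0]
    - [0,-6,-85,-20,0]
    - [0,-7,-98,-29,0]
    - [0,-8,-110,-39,0]
    - [0,-9,-122,-50,0]

```text
t: 17.53
tcp_pos: [0.568, 0.0662, 0.1695]
tcp_rot: [0.001, 0.734, 0.679, 0.0]
contact_force: [1.8, 1.9, 1.3]
finger_gap: 0.001
grip_force: 1.0
```

Emit:
move_arm:
  deltas:
    - [0,-1,-9,-9,0]
    - [0,-2,-18,-22,0]
    - [0,-2,-22,-29,0]
    - [0,-3,-25,-36,0]
    - [0,-3,-28,-42,0]
    - [0,-3,-30,-46,0]
    - [0,-3,-31,-48.5,0]
    - [0,-3,-31,-49.5,0]
    - [0,-3,-31,-49.5,0]

```text
t: 18.28
tcp_pos: [0.5649, 0.0375, 0.1203]
tcp_rot: [-0.0, 0.734, 0.679, 0.0]
contact_force: [0.0, -0.3, -0.5]
finger_gap: 0.002
grip_force: 0.0
```

Emit:
move_arm:
  deltas:
    - [0,0,0,-1,0]
    - [0,0,0,-2,0]
    - [0,0,0,-2,0]

```text
t: 18.53
tcp_pos: [0.5653, 0.0376, 0.12]
tcp_rot: [0.0, 0.734, 0.679, 0.0]
contact_force: [-3.7, -0.4, 13.2]
finger_gap: 0.002
grip_force: 6.5
```

Emit:
move_arm:
  deltas:
    - [0,0,0,15,0]
    - [0,-5,-2,28,0]
    - [0,-35,-12,28,0]
    - [0,-52.5,-18.5,28,0]
    - [0,-52.5,-18.5,20,0]
    - [0,-52.5,-18.5,13,0]
    - [0,-52.5,-18.5,8,0]
    - [0,-52.5,-18.5,5,0]
    - [0,-52.5,-18.5,3,0]
    - [0,-52.5,-18.5,3,0]

```text
t: 19.37
tcp_pos: [0.513, 0.0188, 0.1219]
tcp_rot: [-0.0, 0.734, 0.679, -0.0]
contact_force: [-4.4, -0.9, 11.0]
finger_gap: -0.001
grip_force: 5.3
```

Emit:
move_arm:
  deltas:
    - [0,0,0,-0.5,0]
    - [0,0,0,-1,0]
    - [0,0,0,-1,0]

```text
t: 19.62
tcp_pos: [0.5132, 0.0187, 0.1217]
tcp_rot: [0.0, 0.734, 0.679, -0.0]
contact_force: [-7.9, -2.2, 22.3]
finger_gap: -0.002
grip_force: 11.1
```

The lock is in, hard-stopped at 0.122. I'll back off and verify.

Emit:
move_arm:
  deltas:
    - [0,0,0,20,0]
    - [0,0,0,50,0]
    - [0,0,0,90,0]
    - [0,0,-35,120,0]
    - [0,0,-75,120,0]
    - [0,0,-115,120,0]
    - [0,-10,-155,120,0]
    - [0,-10,-190,120,0]
    - [0,-10,-190,120,0]

```text
t: 20.37
tcp_pos: [0.5031, -0.1766, 0.2405]
tcp_rot: [0.001, 0.735, 0.678, -0.0]
contact_force: [-0.5, 0.0, -0.1]
finger_gap: -0.001
grip_force: 0.0
```

```bash
python3 - <<'E'
from cov import *
im=brass("top",.01); cv2.imwrite("pics/top9.png",im); c=camera_info("top"); hsv=cv2.cvtColor(im,cv2.COLOR_BGR2HSV)
m=cv2.inRange(hsv,(0,160,100),(4,255,255))|cv2.inRange(hsv,(176,160,100),(180,255,255))
for k in cv2.findContours(m,0,2)[0]:
    if cv2.contourArea(k)>8: r=cv2.minAreaRect(k); print("red",np.round(r[0],1),np.round(r[1],1),on(c,r[0],.122).round(3))
m=cv2.inRange(hsv,(5,150,100),(18,255,255))
for k in cv2.findContours(m,0,2)[0]:
    if cv2.contourArea(k)>20: r=cv2.minAreaRect(k); print("orange",np.round(r[0],1),np.round(r[1],1),on(c,r[0],.07).round(3))
# cover free-edge corners expected when shut vs dark mask extents
print(proj(c,[w(-103,-90,120),w(103,-90,120),w(-103,88,120),w(103,88,120)]).round(1).tolist())
g=cv2.cvtColor(im,cv2.COLOR_BGR2GRAY); print(g[200,225:320].tolist())
mm=cv2.inRange(hsv[155:190,272:322],(18,90,130),(32,255,255)); print("brass tray px",[ (np.array(cv2.minAreaRect(k)[0])+[272,155]).round(0).tolist() for k in cv2.findContours(mm,0,2)[0]])
E
```

```text
top 6.0 [296. 173.] [2. 4.] [136. -66.]
top 5.0 [290. 172.] [2. 5.] [139. -42.]
top 6.0 [356. 124.] [4. 2.] [ 340. -277.]
top 24.0 [155. 122.] [3. 8.] [304. 482.]
top 2486.0 [516. 255.] [289.  21.] [-118. -874.]
top 953.5 [252. 117.] [46. 23.] [346. 114.]
top 1738.5 [490.  52.] [108.  18.] [ 693. -811.]
red [492. 370.] [12. 12.] [-0.029 -0.599  0.122]
red [292.3 204.3] [3.6 6.1] [0.511 0.019 0.122]
red [188.  123.5] [2. 7.] [0.801 0.377 0.122]
red [402.3  78.2] [71.9 20. ] [ 0.961 -0.375  0.122]
[[296.8, 235.6], [301.0, 173.9], [242.0, 232.3], [247.8, 170.9]]
[139, 140, 142, 142, 140, 140, 139, 141, 141, 143, 141, 139, 141, 140, 139, 140, 141, 141, 142, 140, 100, 60, 52, 52, 52, 52, 53, 52, 53, 52, 51, 52, 52, 52, 50, 51, 51, 51, 51, 51, 51, 51, 50, 51, 50, 51, 50, 51, 50, 51, 48, 50, 50, 50, 51, 51, 49, 50, 50, 51, 49, 50, 58, 87, 114, 114, 111, 111, 110, 109, 110, 110, 93, 55, 54, 69, 76, 81, 94, 94, 95, 95, 97, 96, 95, 97, 97, 97, 98, 99, 100, 100, 98, 99, 99]
brass tray px [[296.0, 172.0], [290.0, 172.0]]
```

```bash
python3 -c "
from rig import *
print(finish_job())"
```

```text
the job is handed in; nothing more can be done
None
```

The job is handed in. All four clippings are in the tray and the scraper is back upright on its mat. All three relays are pressed home, the cover is shut and the lock is in. The coil, plugs and screwdriver were not handled.

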